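Plunger check of grease injectors

TASK

The three empty grease injectors in the holder must be checked before refilling, and one of them is clogged: press every plunger gently and slowly down with the closed fingers, never above 20 N, pushing it fully home if its resistance stays even, but stopping as soon as the resistance keeps rising to about 10 N. Then take the clogged injector out by its barrel and set it down gently, upright, in the steel reject tray; leave the two good ones in their sockets with their plungers fully home, and do not disturb the other things on the table.

Things in the scene. Friction and masses are not known exactly. Their poses are not given: they have to be found in the camera images.
- holder: Aluminium block fixed to the table, 76 (x) by 250 (y) by 42 mm tall, with three round sockets 36 mm across, 34 mm deep, in a row along its y axis, 78 mm apart, the middle one at its centre; an injector stands in each. Origin: centre of its underside.
- injector_1_centre (a point): One of three like-looking grease injectors (any may be the clogged one), upright in a socket. Point: centre of its steel barrel; z: its axis, up. Barrel 34 mm across, 96 mm tall: flat chamfered foot 48 mm below the point, top 48 mm above it; about 0.3 kg. Its foot starts 8 mm above the table; it stands 62 mm out of the holder. Grip it across the barrel 10 to 25 mm below its top.
- injector_2_centre (a point): One of three like-looking grease injectors (any may be the clogged one), upright in a socket. Point: centre of its steel barrel; z: its axis, up. Barrel 34 mm across, 96 mm tall: flat chamfered foot 48 mm below the point, top 48 mm above it; about 0.3 kg. Its foot starts 8 mm above the table; it stands 62 mm out of the holder. Grip it across the barrel 10 to 25 mm below its top.
- injector_3_centre (a point): One of three like-looking grease injectors (any may be the clogged one), upright in a socket. Point: centre of its steel barrel; z: its axis, up. Barrel 34 mm across, 96 mm tall: flat chamfered foot 48 mm below the point, top 48 mm above it; about 0.3 kg. Its foot starts 8 mm above the table; it stands 62 mm out of the holder. Grip it across the barrel 10 to 25 mm below its top.
- plunger_1: Plunger of injector_1: 10 mm rod with a thumb disc 28 mm across, 6 mm thick. Origin: centre of the disc's top; z up. Slides down, stroke 24 mm: disc top 79 mm above the barrel's centre when right out, 55 mm when home (solid stop). Starts up to 6 mm pressed. Clean: even 3 to 7 N, stays put. Clogged: from 3 to 6 N, rising about 1 N per mm (10 N at 7 mm), springs back. Over 20 N harms it.
- plunger_2: Plunger of injector_2: 10 mm rod with a thumb disc 28 mm across, 6 mm thick. Origin: centre of the disc's top; z up. Slides down, stroke 24 mm: disc top 79 mm above the barrel's centre when right out, 55 mm when home (solid stop). Starts up to 6 mm pressed. Clean: even 3 to 7 N, stays put. Clogged: from 3 to 6 N, rising about 1 N per mm (10 N at 7 mm), springs back. Over 20 N harms it.
- plunger_3: Plunger of injector_3: 10 mm rod with a thumb disc 28 mm across, 6 mm thick. Origin: centre of the disc's top; z up. Slides down, stroke 24 mm: disc top 79 mm above the barrel's centre when right out, 55 mm when home (solid stop). Starts up to 6 mm pressed. Clean: even 3 to 7 N, stays put. Clogged: from 3 to 6 N, rising about 1 N per mm (10 N at 7 mm), springs back. Over 20 N harms it.
- tray: Reject tray: open square steel tray fixed to the table, 130 by 130 mm outside, 30 mm tall, walls and floor 4 mm thick. Origin: centre of its underside.
- clamp: Bystander: F-clamp with yellow jaws lying on the table, about 280 by 110 mm, 30 mm tall. Origin: middle of its bar, 3 mm below the table.
- spray_can: Bystander: standing metal can, 58 mm across, 150 mm tall. Origin: centre of its foot.
- angle_block: Bystander: steel angle block, 90 by 60 mm foot, 90 mm tall. Origin: centre of its foot.
- brush: Bystander: hand brush lying on the table, about 200 mm long, lying along its x axis, less than 50 mm tall. Origin: its underside.
Not all that is in view belongs to the job. Leave any pink look-alike of the part that bears injector_1_centre alone. What is shaped like the part that bears injector_3_centre but brown is not meant.

How it is judged:
By the outcome, as a careful person would: the job done as asked, in the order asked, and still so for the second after the job is handed in, with the robot touching nothing.
It also fails if it takes over 64 s, if anything falls off the work surface, if the arm or the gripper's body presses on something with over 40 N, if the wrist force passes 120 N, or if a joint passes its speed limit or range.

ROBOT

A 7-joint arm with a two-finger parallel gripper is mounted at the origin on the work surface. World frame = base frame: x ahead of the robot, y to its left, z up, the work surface at z = 0. Lengths are in mm, angles in rad, forces in N, time in s.
With the tool pointing down it reaches from about 400 to 875 mm from the base axis. Payload 4.4 kg.
Tool frame: the origin (TCP) lies at the very end of the fingers, on their centre line; the grasp point (between the pads) lies 19 mm behind it; z points along the fingers, y is the direction in which the jaws open and shut (so a half turn about z gives the same grasp; the last joint's range is limited). The gripper opens to 85 mm and grips with 20 to 120 N. Pads are 22 mm wide; open, the fingers measure 114 mm over their backs; the gripper's body (76 mm by 85 mm) begins 54 mm behind the grasp point. The pads swing forward as they close: fully open they stand 13 mm farther back than shut.
Start: joints at [1.162, 0.628, 0.038, 1.517, -0.027, 0.996, -0.02], TCP at [218.509, -612.186, 231.313] pointing down, gripper open.
Joint ranges: [-3.06, 3.06], [-0.37, 2.12], [-1.25, 1.32], [0.18, 2.47], [-1.1, 4.24], [0.23, 1.98], [-2.94, 2.94]. Speed limits (rad/s): [2.57, 2.57, 3.14, 3.14, 3.14, 3.14, 3.14].

INTERFACE

Orientations are given as [roll, pitch, yaw] about the fixed x, y, z axes, in that order (R = Rz(yaw) Ry(pitch) Rx(roll)).
In Python, from cell import ctrl, eyes gives the robot as it stands.
- The arm moves only by the tool move_arm, never from a script. Its argument "increments" is a list of rows, each a list of 6 numbers: the shift along the tool's x, y, z in cm, then the turn, a rotation vector about the tool's x, y, z in degrees. In form: [[x, y, z, wx, wy, wz], ...]. A call has 1 to 20 rows; each row is the pose to reach, as a shift and turn from the pose commanded when the call began, along the tool's axes at that moment; what a row does not reach only later rows make up. A row lasts 1/10 s, in which the tool goes at most 50 mm and 8.59 degrees, less where a joint would pass 70% of its speed; a pose out of reach is approached as far as the arm can. A call with a gripper value outside its range is refused whole. "grip" is the opening, from -1 (shut) to 1 (fully open), set as the call begins (left out, the last holds). The fingers move at their own pace and stop on an object; the grip force is fixed at half the most. Time passes only in rows, so rows that repeat a pose let the fingers close. It gives the time, the measured TCP pose, the force and the opening at its end, in the units of the state.
- ctrl.read_state(): the state, without advancing time (a new reading comes with each control period).
- eyes.get_image(name): name is "side" or "top" or "wrist"; returns the picture (480x640x3 uint8, red, green, blue); there is no depth.
- eyes.calibration(name): a dict with "fx", "fy", "cx", "cy" (pixels), "dist" ([k1, k2, p1, p2, k3] as OpenCV has them; the pictures are not rectified), "pose" (4x4, takes a point from camera to world coordinates); the wrist camera has in their place "tool_from_camera" (4x4, takes a point from camera to tool coordinates, whose origin is the TCP and whose axes are the flange's). Camera axes: x right, y up, looking along -z (the intrinsics and any distortion apply to the point x, -y, -z); pixel columns grow to the right and rows downward; lengths in mm; the calibration is good to about 2 mm. A picture is of the moment at which its call begins: read the wrist's pose just before it. calibration takes no time and is no camera call.
- ctrl.finish_job(): hands the job in, once; it reports no verdict.
The state is a dict: "clock": time; "qpos": joint angles; "qd": joint speeds; "tau": joint torques, N m; "eef_pos": TCP position; "tool_rot": TCP orientation; "force": force on the tool from outside, world axes, zero at the start; "torque": the same for the moment, N m; "width": finger opening in mm.
Only numpy, scipy, OpenCV 4.12 (cv2) and the standard library are available. Lean on these libraries where they do the work, as an engineer would, in place of code of your own. Each camera call takes 0.05 s, during which the arm holds its last target. There are 200 camera calls.

## Working session

There is one attempt and no reset: what is moved stays moved. The work goes in short steps, Python scripts to look and compute and a tool call to move; the robot and the scene stay as the last step left them, time stands still between calls to the robot, and variables do not carry over. Pictures are saved under pics/ and viewed, about 8 in all and at most 12, crops included, and the job is handed in when it is done.

Besides the shell and the picture viewer there is one more tool, called after "Call:" by a JSON object that holds its "name" and its "arguments". move_arm: Moves the arm, as the interface text tells. Its arguments: {"type":"object","properties":{"increments":{"type":"array","items":{"type":"array","items":{"type":"number"}}},"grip":{"type":"number"}},"required":["increments"]}

```bash
mkdir -p pics; ls; cat > h.py <<'E'
import numpy as np, cv2
from cell import ctrl, eyes
def snap(n,f):
    s=ctrl.read_state(); im=eyes.get_image(n); cv2.imwrite(f'pics/{f}.png',cv2.cvtColor(im,cv2.COLOR_RGB2BGR)); return s,im
from scipy.spatial.transform import Rotation as R
def campose(n,s=None):
    c=eyes.calibration(n)
    if 'pose' in c: return c,np.array(c['pose'])
    T=np.eye(4);T[:3,:3]=R.from_euler('xyz',s['tool_rot']).as_matrix();T[:3,3]=s['eef_pos']
    return c,T@np.array(c['tool_from_camera'])
def ray(n,uv,s=None):
    c,P=campose(n,s);K=np.array([[c['fx'],0,c['cx']],[0,c['fy'],c['cy']],[0,0,1.]])
    p=cv2.undistortPoints(np.array([[uv]],float),K,np.array(c['dist'],float))[0,0]
    return P[:3,3],P[:3,:3]@np.array([p[0],-p[1],-1])
def onz(n,uv,z,s=None):
    o,d=ray(n,uv,s);return o+d*(z-o[2])/d[2]
def proj(n,X,s=None):
    c,P=campose(n,s);K=np.array([[c['fx'],0,c['cx']],[0,c['fy'],c['cy']],[0,0,1.]])
    q=np.linalg.inv(P)@np.r_[X,1]
    return cv2.projectPoints(np.array([[q[0],-q[1],-q[2]]]),np.zeros(3),np.zeros(3),K,np.array(c['dist'],float))[0].ravel()
E
python3 - <<'E'
from h import *
for n in('top','side'): snap(n,n+'0'); c,P=campose(n); print(n,P.round(2),c['fx'])
s=ctrl.read_state();print(s)
print(eyes.calibration('wrist'))
E
```

```text
pics
top [[ 1.00000e-02  1.00000e+00 -6.00000e-02  5.23050e+02]
 [-1.00000e+00  1.00000e-02 -0.00000e+00 -9.67800e+01]
 [-0.00000e+00  6.00000e-02  1.00000e+00  1.57302e+03]
 [ 0.00000e+00  0.00000e+00  0.00000e+00  1.00000e+00]] 585.933357402413
side [[-9.2000e-01  3.0000e-01 -2.5000e-01  3.3143e+02]
 [-3.9000e-01 -6.8000e-01  6.2000e-01  6.0686e+02]
 [ 2.0000e-02  6.7000e-01  7.4000e-01  8.9945e+02]
 [ 0.0000e+00  0.0000e+00  0.0000e+00  1.0000e+00]] 530.2630987970526
{'clock': 0.1, 'qpos': array([ 1.16216033,  0.62924973,  0.03845292,  1.51823172, -0.02703844,
        0.99631578, -0.01999653]), 'qd': array([-4.13583192e-04, -2.13135636e-03,  7.33993856e-04, -8.07671607e-04,
       -1.21780634e-04,  8.35737356e-06,  1.71001753e-03]), 'tau': array([ 2.45259376e-03, -5.64542699e+01,  1.23038538e+00, -1.93976569e+01,
        1.13132660e-02,  5.40788606e-03,  1.21920922e-05]), 'eef_pos': array([ 218.35599939, -611.64688413,  230.49532589]), 'tool_rot': array([-3.13990570e+00, -1.13640357e-05,  3.42812762e-01]), 'force': array([-0.54680661,  0.06391076, -0.09359825]), 'torque': array([-0.00466197, -0.09498622,  0.01242644]), 'width': 85.21515647122504}
{'fx': 351.66465626781536, 'fy': 351.66465626781536, 'cx': 320.82299836369816, 'cy': 241.39494668109083, 'dist': array([0.00083253, 0.        , 0.        , 0.        , 0.        ]), 'tool_from_camera': array([[-1.93116391e-03,  9.49794347e-01,  3.12868933e-01,
         8.07076537e+01],
       [ 9.99997744e-01,  1.55749344e-03,  1.44425043e-03,
        -6.77829362e-01],
       [ 8.84449580e-04,  3.12871017e-01, -9.49795212e-01,
        -1.41786474e+02],
       [ 0.00000000e+00,  0.00000000e+00,  0.00000000e+00,
         1.00000000e+00]])}
```

View pics/top0.png

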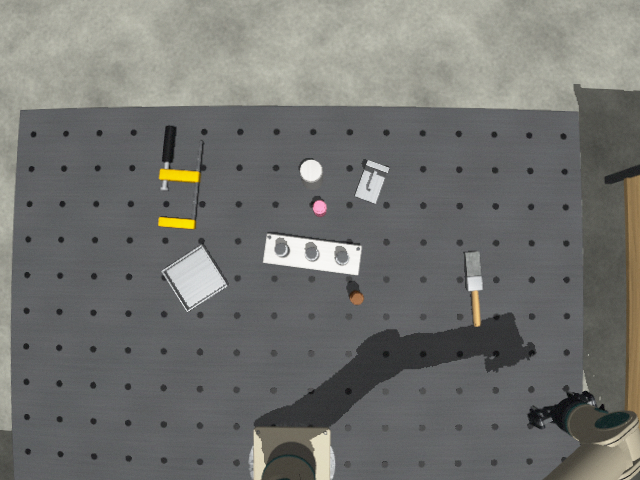

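View pics/side0.png

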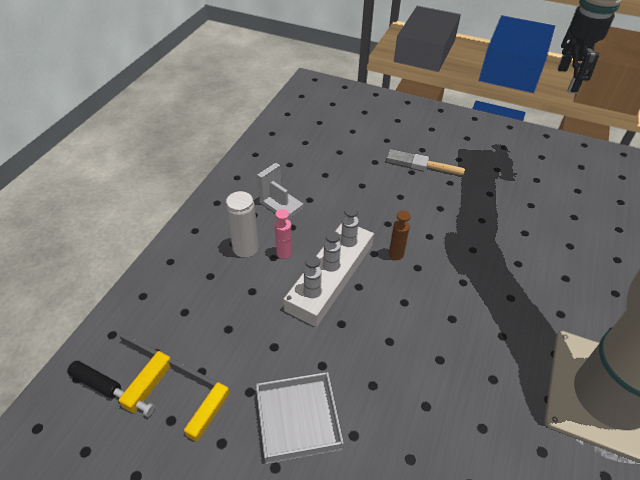

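Top view: the holder (white block) is at about (312,254). It carries three grey injectors at (282,247), (312,251) and (342,256). The tray is at (195,278), the clamp at (180,180), the can at (311,170), the angle block at (372,182) and the brush at (474,290). There are two look-alikes: pink at (319,207) and brown at (356,297), both standing outside the holder. The injectors meant are the three grey ones in the sockets.

```bash
python3 - <<'E'
from h import *
im=cv2.imread('pics/top0.png');hsv=cv2.cvtColor(im,cv2.COLOR_BGR2HSV)
m=((hsv[...,2]>135)&(hsv[...,1]<40)).astype(np.uint8)*255
def rect(x0,y0,x1,y1,z,nm):
    k=np.zeros_like(m);k[y0:y1,x0:x1]=m[y0:y1,x0:x1]
    k=cv2.morphologyEx(k,cv2.MORPH_CLOSE,np.ones((3,3)))
    c=max(cv2.findContours(k,0,2)[0],key=cv2.contourArea)
    w=np.array([onz('top',p[0].astype(float),z)[:2] for p in c],np.float32)
    r=cv2.minAreaRect(w);print(nm,r)
rect(250,225,375,285,42,'holder');rect(150,235,240,320,30,'tray')
for n,p in {'pink':(319,207),'can':(311,170),'block':(366,190),'brown':(357,297)}.items(): print(n,onz('top',p,100).round(0))
E
```

```text
holder ((564.3067626953125, -51.65483093261719), (253.33287048339844, 78.66291046142578), 83.0993881225586)
tray ((498.2686462402344, 261.644287109375), (130.58023071289062, 130.59432983398438), 33.22245788574219)
pink [682. -70. 100.]
can [776. -49. 100.]
block [ 726. -189.  100.]
brown [ 456. -167.  100.]
```

```bash
cat >> h.py <<'E'
def inc(p,yaw_deg):
    s=ctrl.read_state();A=R.from_euler('xyz',s['tool_rot'])
    B=R.from_euler('xyz',[180,0,yaw_deg],degrees=True)
    d=A.inv().apply(np.array(p)-s['eef_pos'])/10
    r=(A.inv()*B).as_rotvec(degrees=True)
    print('shift cm',d.round(2),'turn',r.round(2))
E
python3 -c "
from h import *
inc([560,-110,280],83.1)"
```

```text
shift cm [ 49.04 -35.77  -4.89] turn [-9.000e-02 -5.000e-02 -6.346e+01]
```

Call:
{"name": "move_arm", "arguments": {"increments": [[1,-0.7,-1.5,0,0,-1.5],[4,-2.8,-4.9,0,0,-5],[8,-5.8,-4.9,0,0,-10],[12,-8.7,-4.9,0,0,-16],[16,-11.7,-4.9,0,0,-21],[20,-14.6,-4.9,0,0,-26],[24,-17.5,-4.9,0,0,-31],[28,-20.4,-4.9,0,0,-36],[32,-23.3,-4.9,0,0,-41],[36,-26.2,-4.9,0,0,-46.5],[40,-29.2,-4.9,0,0,-52],[44,-32.1,-4.9,0,0,-57],[47,-34.3,-4.9,0,0,-61],[49,-35.8,-4.9,0,0,-63.5],[49,-35.8,-4.9,0,0,-63.5],[49,-35.8,-4.9,0,0,-63.5],[49,-35.8,-4.9,0,0,-63.5]], "grip": -1}}

```text
clock: 1.8
eef_pos: [558.9, -111.6, 280.7]
tool_rot: [-3.141, 0.001, 1.449]
force: [-0.5, -0.5, 0.1]
width: -0.3
```

```bash
python3 - <<'E'
from h import *
s,im=snap('wrist','w1'); import pickle;pickle.dump(s,open('s1.pkl','wb'));print(s)
for i,t in enumerate((-1,0,1)):
    X=np.array([564.3,-51.7,130])+t*78*np.array([.12,.993,0]);print(X,proj('wrist',X,s))
E
```

```text
{'clock': 1.8, 'qpos': array([ 0.36324952,  0.47491547, -0.32665371,  1.67661686,  0.1747155 ,
        1.01902401, -0.14306691]), 'qd': array([ 0.01141483,  0.00079962,  0.00394633,  0.00056805, -0.00315155,
       -0.0048209 , -0.00103782]), 'tau': array([-8.78686365e-01, -4.73012209e+01, -3.32439914e+00, -1.94503570e+01,
       -4.54961497e-02, -1.68046402e-02,  1.53176312e-03]), 'eef_pos': array([ 558.87335327, -111.5677853 ,  280.68821591]), 'tool_rot': array([-3.14131265e+00,  1.33714027e-03,  1.44944407e+00]), 'force': array([-0.49444354, -0.48106603,  0.11856549]), 'torque': array([-0.00061108,  0.03494742,  0.02078749]), 'width': -0.33001015859265886}
[ 554.94  -129.154  130.   ] [319.17458147 244.37456736]
[564.3 -51.7 130. ] [318.74118096 152.98180712]
[573.66   25.754 130.   ] [318.22578103  44.34876945]
```

View pics/w1.png

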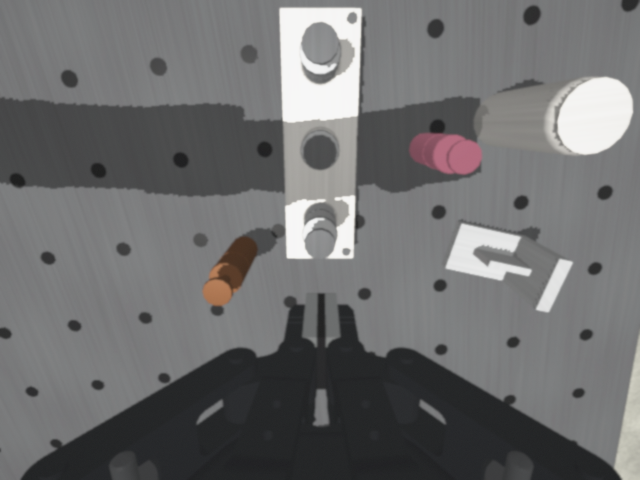

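The wrist view shows three grey discs in the white holder at about (320,42), (320,150) and (321,240). Pink at (445,153) and brown at (225,280) stand on the table and are to be left alone. I'll check this in an enlarged crop.

```bash
python3 - <<'E'
from h import *
im=cv2.imread('pics/w1.png');cv2.imwrite('pics/w1c.png',cv2.resize(im[5:265,260:380],None,fx=2.3*2/2,fy=2.3,interpolation=cv2.INTER_CUBIC))
g=cv2.cvtColor(im,cv2.COLOR_BGR2GRAY)
print(g[150,275:365:2]);print(g[238,275:365:2]);print(g[40,275:365:2]); print(g[15:90:2,320]);print(g[200:262:2,320])
E
```

```text
[ 75  74  75  77 108 157 164 166 165 167 167 168 158 137 111  77  77  77
  77  79  78  77  77  79  79  79  79  77  76  78  88 123 144 163 165 167
 167 165 163 165 153  95  74  74  74]
[ 76  96 112 119 126 157 241 246 246 246 246 247 246 245 231 183 143 146
 145 147 145 143 142 143 144 144 142 140 138 127 136 223 245 246 246 246
 245 245 245 216  95 110 129 128 128]
[122 122 149 239 245 246 246 246 246 246 246 246 246 219 145 141 142 140
 144 145 142 140 139 142 142 142 142 142 139 137 139 138 153 168 171 172
 190 232 244 245 245 245 234 117  74]
[245 245 245 222 141 138 138 138 139 139 140 140 140 141 141 141 142 143
 143 143 143 144 144 142 117 200 241 242 241 203 110 109 112 107 147 231
 246 247]
[239 175 112 111 105 107 111 110 106 206 186 141 140 138 102 128 144 144
 143 143 142 142 142 141 141 140 140 138 139 135 129]
```

View pics/w1c.png

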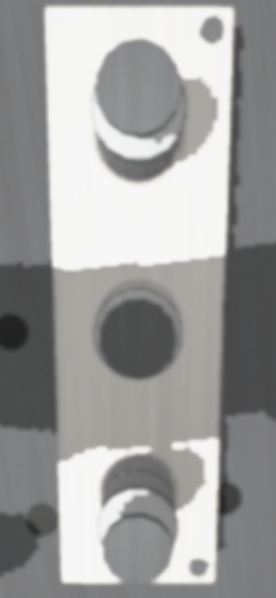

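The enlarged crop confirms it: three grey discs stand in the holder, with image centres at about (320.3,42.6), (320,152) and (320,243.3).

```bash
python3 - <<'E'
from h import *
import pickle;s=pickle.load(open('s1.pkl','rb'))
P=[onz('wrist',p,132,s) for p in((320.3,42.6),(320,152),(320,243.3))]
for p in P: print(p.round(1))
print(np.linalg.norm(P[0]-P[1]),np.linalg.norm(P[1]-P[2]))
for z in(120,132,135):
  P=[onz('wrist',p,z,s) for p in((320.3,42.6),(320,152),(320,243.3))];print(z,np.linalg.norm(P[0]-P[2]), np.linalg.norm(onz('wrist',(302.2,42.6),z,s)-onz('wrist',(338.5,42.6),z,s)))
inc([563.5,-52,150],83.1)
E
```

```text
[575.3  26.3 132. ]
[565.4 -50.9 132. ]
[ 555.9 -127.6  132. ]
77.85604090930345 77.2606717343397
120 161.5270344892996 27.693422642577648
132 155.11655799683814 26.594361823394447
135 153.51393887372276 26.31959661859862
shift cm [ 6.01 -0.27 13.06] turn [-0.01  0.07 -0.09]
```

Call:
{"name": "move_arm", "arguments": {"increments": [[-0.4,0,1,0,0,0],[-1,-0.1,4,0,0,0],[-1.7,-0.15,8,0,0,0],[-1.7,-0.15,11,0,0,0],[-1.7,-0.15,13,0,0,0],[-1.7,-0.15,13.8,0,0,0],[-1.7,-0.15,13.8,0,0,0],[-1.7,-0.15,13.8,0,0,0]]}}

```text
clock: 2.65
eef_pos: [556.7, -127.4, 143.1]
tool_rot: [3.14, 0.0, 1.451]
force: [0.3, -0.6, 0.0]
width: 0.3
```

Call:
{"name": "move_arm", "arguments": {"increments": [[0,-0.1,0.2,0,0,0],[0,-0.1,0.5,0,0,0],[0,-0.1,0.7,0,0,0],[0,-0.1,0.8,0,0,0],[0,-0.1,0.9,0,0,0],[0,-0.1,1.0,0,0,0],[0,-0.1,1.1,0,0,0],[0,-0.1,1.2,0,0,0],[0,-0.1,1.3,0,0,0],[0,-0.1,1.3,0,0,0]]}}

```text
clock: 3.65
eef_pos: [555.6, -126.9, 129.9]
tool_rot: [3.14, 0.0, 1.451]
force: [0.1, 0.6, 4.7]
width: -0.0
```

Call:
{"name": "move_arm", "arguments": {"increments": [[-0.05,0,0.1,0,0,0],[-0.1,0,0.2,0,0,0],[-0.1,0,0.2,0,0,0]]}}

```text
clock: 3.95
eef_pos: [555.7, -127.6, 127.9]
tool_rot: [3.14, -0.0, 1.451]
force: [0.3, 1.9, 5.5]
width: 0.1
```

Call:
{"name": "move_arm", "arguments": {"increments": [[0,0,0.1,0,0,0],[0,0,0.2,0,0,0],[0,0,0.2,0,0,0]]}}

```text
clock: 4.25
eef_pos: [555.6, -127.5, 125.8]
tool_rot: [3.14, -0.0, 1.451]
force: [-1.1, 1.3, 4.9]
width: 0.1
```

Call:
{"name": "move_arm", "arguments": {"increments": [[0,0,0.1,0,0,0],[0,0,0.2,0,0,0],[0,0,0.3,0,0,0],[0,0,0.3,0,0,0]]}}

```text
clock: 4.65
eef_pos: [555.6, -127.5, 122.8]
tool_rot: [3.14, -0.0, 1.451]
force: [0.3, 0.7, 4.2]
width: -0.1
```

Call:
{"name": "move_arm", "arguments": {"increments": [[0,0,0.1,0,0,0],[0,0,0.2,0,0,0],[0,0,0.3,0,0,0],[0,0,0.4,0,0,0],[0,0,0.4,0,0,0]]}}

```text
clock: 5.15
eef_pos: [555.5, -127.5, 118.8]
tool_rot: [3.141, -0.0, 1.451]
force: [-0.3, 0.6, 4.2]
width: -0.0
```

Call:
{"name": "move_arm", "arguments": {"increments": [[0,0,0.1,0,0,0],[0,0,0.2,0,0,0],[0,0,0.3,0,0,0],[0,0,0.4,0,0,0],[0,0,0.5,0,0,0],[0,0,0.6,0,0,0],[0,0,0.6,0,0,0]]}}

```text
clock: 5.85
eef_pos: [555.5, -127.5, 112.7]
tool_rot: [3.141, -0.0, 1.451]
force: [-0.0, 0.4, 4.9]
width: 0.2
```

Call:
{"name": "move_arm", "arguments": {"increments": [[0,0,0.05,0,0,0],[0,0,0.1,0,0,0],[0,0,0.1,0,0,0]]}}

```text
clock: 6.15
eef_pos: [555.5, -127.5, 111.8]
tool_rot: [3.141, -0.0, 1.451]
force: [-0.7, 0.5, 4.9]
width: 0.1
```

Call:
{"name": "move_arm", "arguments": {"increments": [[0,0,0.05,0,0,0],[0,0,0.05,0,0,0]]}}

```text
clock: 6.35
eef_pos: [555.6, -127.5, 111.3]
tool_rot: [3.141, -0.0, 1.451]
force: [-0.6, 0.9, 4.7]
width: -0.3
```

Call:
{"name": "move_arm", "arguments": {"increments": [[0,0,0.03,0,0,0],[0,0,0.03,0,0,0]]}}

```text
clock: 6.55
eef_pos: [555.7, -127.5, 111.2]
tool_rot: [3.14, -0.0, 1.451]
force: [-0.2, 1.4, 5.8]
width: 0.1
```

Call:
{"name": "move_arm", "arguments": {"increments": [[0,0,0.03,0,0,0],[0,0,0.03,0,0,0]]}}

```text
clock: 6.75
eef_pos: [555.8, -127.5, 111.1]
tool_rot: [3.14, -0.0, 1.451]
force: [-0.9, 0.8, 8.8]
width: -0.1
```

Call:
{"name": "move_arm", "arguments": {"increments": [[0,0,0.03,0,0,0],[0,0,0.03,0,0,0]]}}

```text
clock: 6.95
eef_pos: [556.0, -127.5, 111.1]
tool_rot: [3.139, -0.0, 1.451]
force: [-0.7, 1.1, 10.5]
width: -0.3
```

Call:
{"name": "move_arm", "arguments": {"increments": [[0,0,-0.3,0,0,0],[0,0,-1.5,0,0,0],[0,0,-3.4,0,0,0],[0.8,0,-3.4,0,0,0],[3,0,-3.4,0,0,0],[5.5,0,-3.4,0,0,0],[7,0,-3.4,0,0,0],[7.7,0,-3.4,0,0,0],[7.7,0,-3.4,0,0,0],[7.7,0,-3.4,0,0,0]]}}

```text
clock: 7.95
eef_pos: [564.0, -52.6, 143.7]
tool_rot: [-3.141, 0.001, 1.45]
force: [0.1, 0.2, -0.9]
width: 0.3
```

Call:
{"name": "move_arm", "arguments": {"increments": [[0,0.1,0.2,0,0,0],[0,0.1,0.5,0,0,0],[0,0.1,0.7,0,0,0],[0,0.1,0.8,0,0,0],[0,0.1,0.9,0,0,0],[0,0.1,1.0,0,0,0],[0,0.1,1.1,0,0,0],[0,0.1,1.2,0,0,0],[0,0.1,1.3,0,0,0],[0,0.1,1.3,0,0,0]]}}

```text
clock: 8.95
eef_pos: [565.2, -51.6, 130.8]
tool_rot: [-3.141, 0.0, 1.451]
force: [-0.4, -0.1, -1.1]
width: 0.1
```

Call:
{"name": "move_arm", "arguments": {"increments": [[0,0,0.1,0,0,0],[0,0,0.2,0,0,0],[0,0,0.2,0,0,0]]}}

```text
clock: 9.25
eef_pos: [565.4, -51.5, 129.1]
tool_rot: [3.141, -0.0, 1.451]
force: [-0.5, -0.7, 2.6]
width: 0.0
```

Contact was near z = 129–130. I'll continue in small steps.

Call:
{"name": "move_arm", "arguments": {"increments": [[0,0,0.1,0,0,0],[0,0,0.2,0,0,0],[0,0,0.2,0,0,0]]}}

```text
clock: 9.55
eef_pos: [565.3, -51.5, 126.9]
tool_rot: [3.141, -0.0, 1.451]
force: [-0.1, -0.4, 2.1]
width: -0.4
```

Call:
{"name": "move_arm", "arguments": {"increments": [[0,0,0.1,0,0,0],[0,0,0.2,0,0,0],[0,0,0.2,0,0,0]]}}

```text
clock: 9.85
eef_pos: [565.3, -51.6, 124.8]
tool_rot: [3.142, -0.0, 1.451]
force: [0.3, 0.6, 1.8]
width: 0.1
```

Call:
{"name": "move_arm", "arguments": {"increments": [[0,0,0.1,0,0,0],[0,0,0.2,0,0,0],[0,0,0.3,0,0,0],[0,0,0.4,0,0,0],[0,0,0.4,0,0,0]]}}

```text
clock: 10.35
eef_pos: [565.2, -51.6, 120.7]
tool_rot: [-3.141, 0.0, 1.451]
force: [-0.8, 0.6, 2.3]
width: -0.1
```

Call:
{"name": "move_arm", "arguments": {"increments": [[0,0,0.1,0,0,0],[0,0,0.2,0,0,0],[0,0,0.3,0,0,0],[0,0,0.4,0,0,0],[0,0,0.4,0,0,0]]}}

```text
clock: 10.85
eef_pos: [565.2, -51.6, 116.7]
tool_rot: [-3.141, 0.0, 1.451]
force: [0.8, 0.2, 2.2]
width: 0.3
```

Call:
{"name": "move_arm", "arguments": {"increments": [[0,0,0.1,0,0,0],[0,0,0.2,0,0,0],[0,0,0.3,0,0,0],[0,0,0.4,0,0,0],[0,0,0.5,0,0,0],[0,0,0.5,0,0,0]]}}

```text
clock: 11.45
eef_pos: [565.1, -51.6, 111.7]
tool_rot: [-3.141, 0.0, 1.451]
force: [0.2, -0.6, 1.6]
width: 0.1
```

Call:
{"name": "move_arm", "arguments": {"increments": [[0,0,0.04,0,0,0],[0,0,0.08,0,0,0],[0,0,0.08,0,0,0]]}}

```text
clock: 11.75
eef_pos: [565.2, -51.5, 111.1]
tool_rot: [-3.142, -0.0, 1.451]
force: [1.1, -0.2, 3.0]
width: -0.1
```

Call:
{"name": "move_arm", "arguments": {"increments": [[0,0,0.03,0,0,0],[0,0,0.03,0,0,0]]}}

```text
clock: 11.95
eef_pos: [565.4, -51.6, 111.1]
tool_rot: [3.141, 0.0, 1.451]
force: [-0.4, 0.8, 4.9]
width: -0.1
```

Call:
{"name": "move_arm", "arguments": {"increments": [[0,0,0.03,0,0,0],[0,0,0.06,0,0,0],[0,0,0.06,0,0,0]]}}

```text
clock: 12.25
eef_pos: [565.6, -51.5, 111.1]
tool_rot: [3.141, 0.0, 1.451]
force: [-1.6, 0.2, 8.5]
width: -0.0
```

Call:
{"name": "move_arm", "arguments": {"increments": [[0,0,-0.3,0,0,0],[0,0,-1.5,0,0,0],[0,0,-3.4,0,0,0],[0.8,0,-3.4,0,0,0],[3,0.05,-3.4,0,0,0],[5.5,0.05,-3.4,0,0,0],[7,0.05,-3.4,0,0,0],[7.8,0.05,-3.4,0,0,0],[7.8,0.05,-3.4,0,0,0],[7.8,0.05,-3.4,0,0,0]]}}

```text
clock: 13.25
eef_pos: [574.8, 24.7, 144.0]
tool_rot: [-3.141, 0.001, 1.45]
force: [0.4, -0.8, -0.6]
width: -0.0
```

Call:
{"name": "move_arm", "arguments": {"increments": [[0,0.05,0.2,0,0,0],[0,0.05,0.5,0,0,0],[0,0.05,0.7,0,0,0],[0,0.05,0.8,0,0,0],[0,0.05,0.9,0,0,0],[0,0.05,1.0,0,0,0],[0,0.05,1.1,0,0,0],[0,0.05,1.2,0,0,0],[0,0.05,1.3,0,0,0],[0,0.05,1.3,0,0,0]]}}

```text
clock: 14.25
eef_pos: [575.9, 25.8, 131.6]
tool_rot: [3.141, -0.0, 1.451]
force: [-0.7, 0.4, 4.5]
width: 0.0
```

Call:
{"name": "move_arm", "arguments": {"increments": [[0,0,0.1,0,0,0],[0,0,0.2,0,0,0],[0,0,0.2,0,0,0]]}}

```text
clock: 14.55
eef_pos: [576.0, 25.8, 129.8]
tool_rot: [3.14, -0.0, 1.451]
force: [-0.2, -0.7, 6.8]
width: 0.1
```

Call:
{"name": "move_arm", "arguments": {"increments": [[0,-0.05,0.1,0,0,0],[0,-0.1,0.15,0,0,0],[0,-0.1,0.15,0,0,0]]}}

```text
clock: 14.85
eef_pos: [575.6, 25.8, 128.7]
tool_rot: [3.139, -0.0, 1.451]
force: [0.2, -0.8, 7.5]
width: -0.1
```

Call:
{"name": "move_arm", "arguments": {"increments": [[0,0,0.1,0,0,0],[0,0,0.2,0,0,0],[0,0,0.2,0,0,0]]}}

```text
clock: 15.15
eef_pos: [575.7, 25.9, 126.9]
tool_rot: [3.139, -0.0, 1.451]
force: [-0.2, -0.8, 8.5]
width: -0.0
```

Call:
{"name": "move_arm", "arguments": {"increments": [[0,0,0.07,0,0,0],[0,0,0.14,0,0,0],[0,0,0.14,0,0,0]]}}

```text
clock: 15.45
eef_pos: [575.9, 25.9, 125.8]
tool_rot: [3.138, -0.0, 1.451]
force: [-1.6, -0.6, 11.8]
width: 0.1
```

Results so far: the injectors at y = −128 and y = −51 are clean and home. The one at (575, 26) rises steadily to about 11 N, so it is the clogged one. I'll back off and open above it.

Call:
{"name": "move_arm", "arguments": {"increments": [[0,-0.05,-0.1,0,0,0],[0,-0.05,-0.3,0,0,0],[0,-0.05,-0.6,0,0,0],[0,-0.05,-1.2,0,0,0],[0,-0.05,-2.5,0,0,0],[0,-0.05,-4.5,0,0,0],[0,-0.05,-6.5,0,0,0],[0,-0.05,-7.5,0,0,0],[0,-0.05,-7.5,0,0,0],[0,-0.05,-7.5,0,0,0]]}}

```text
clock: 16.45
eef_pos: [573.7, 25.8, 199.1]
tool_rot: [-3.141, 0.0, 1.451]
force: [-0.1, -0.1, 0.3]
width: -0.5
```

Call:
{"name": "move_arm", "arguments": {"increments": [[0,0,0,0,0,0],[0,0,0,0,0,0],[0,0,0,0,0,0],[0,0,0,0,0,0],[0,0,0,0,0,0],[0,0,0,0,0,0],[0,0,0,0,0,0],[0,0,0,0,0,0],[0,0,0,0,0,0],[0,0,0,0,0,0]], "grip": 1}}

```text
clock: 17.45
eef_pos: [574.1, 25.9, 199.4]
tool_rot: [3.141, 0.0, 1.451]
force: [0.3, 0.1, -0.5]
width: 84.9
```

```bash
python3 - <<'E'
from h import *
s,im=snap('wrist','w2');print(s['eef_pos'],s['tool_rot'])
for z in(104,133,111):
  for X in((575,26),(565,-51.3)): print(z,X,proj('wrist',np.array([*X,z]),s).round(1))
inc([575,26,75],83.1)
E
```

```text
[574.09084822  25.90281801 199.35673641] [3.14146248e+00 8.31782067e-06 1.45102586e+00]
104 (575, 26) [322.4 245.4]
104 (565, -51.3) [321.5 339.8]
133 (575, 26) [322.6 260.2]
133 (565, -51.3) [321.6 363.6]
111 (575, 26) [322.4 248.7]
111 (565, -51.3) [321.6 345.1]
shift cm [ 0.02  0.09 12.44] turn [ 0.01 -0.    0.04]
```

View pics/w2.png

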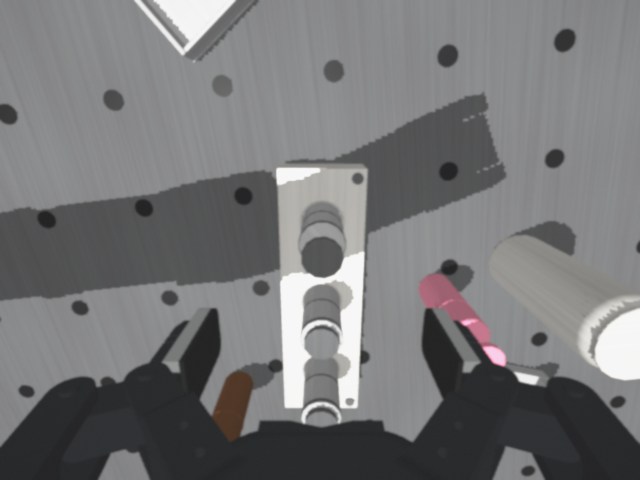

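The wrist view has the clogged disc at (322,256), sprung back up. The other two, at (321,340) and (321,405), are home. The prediction (322.6,260) agrees, so I'll descend.

Call:
{"name": "move_arm", "arguments": {"increments": [[0,0.07,1,0,0,0],[0,0.07,3,0,0,0],[0,0.07,5.5,0,0,0],[0,0.07,8,0,0,0],[0,0.07,10,0,0,0],[0,0.07,11.5,0,0,0],[0,0.07,12.5,0,0,0],[0,0.07,12.8,0,0,0],[0,0.07,12.8,0,0,0],[0,0.07,12.8,0,0,0]]}}

```text
clock: 18.5
eef_pos: [575.3, 25.9, 71.9]
tool_rot: [3.14, -0.0, 1.451]
force: [-0.8, 0.3, 1.0]
width: 85.4
```

Call:
{"name": "move_arm", "arguments": {"increments": [[0,0,0,0,0,0],[0,0,0,0,0,0],[0,0,0,0,0,0],[0,0,0,0,0,0],[0,0,0,0,0,0],[0,0,0,0,0,0],[0,0,0,0,0,0],[0,0,0,0,0,0],[0,0,0,0,0,0],[0,0,0,0,0,0]], "grip": -1}}

```text
clock: 19.5
eef_pos: [574.9, 25.9, 71.9]
tool_rot: [3.141, 0.0, 1.451]
force: [-0.7, 0.5, 5.0]
width: 32.6
```

Call:
{"name": "move_arm", "arguments": {"increments": [[0,0,-0.2,0,0,0],[0,0,-0.5,0,0,0],[0,0,-1,0,0,0],[0,0,-1.5,0,0,0],[0,0,-2,0,0,0],[0,0,-2.5,0,0,0],[0,0,-3,0,0,0],[0,0,-3.5,0,0,0],[0,0,-4,0,0,0],[0,0,-5,0,0,0],[0,0,-6,0,0,0],[0,0,-6.5,0,0,0],[0,0,-6.5,0,0,0],[0,0,-6.5,0,0,0]]}}

```text
clock: 20.9
eef_pos: [574.7, 25.8, 136.4]
tool_rot: [3.142, 0.0, 1.451]
force: [-0.3, 0.3, -2.9]
width: 32.3
```

```bash
python3 - <<'E'
from h import *
s,im=snap('side','s2');print(s['eef_pos'],s['force'],s['width'])
cv2.imwrite('pics/s2c.png',cv2.resize(cv2.cvtColor(im,cv2.COLOR_RGB2BGR)[150:470,180:480],None,fx=1.8,fy=1.8))
inc([498.3,261.6,137],83.1)
E
```

```text
[574.67819651  25.80385538 136.40991992] [-0.29591237  0.34519514 -2.90784886] 32.32693432821407
shift cm [ 22.5  -10.38  -0.09] turn [-0.03  0.01  0.04]
```

View pics/s2c.png

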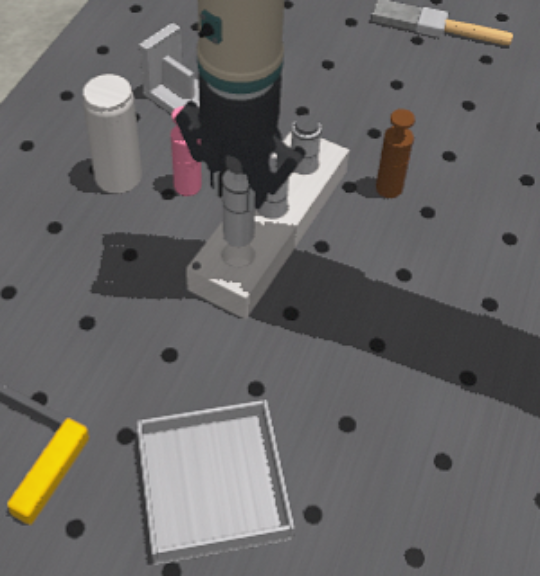

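The side crop shows the injector held upright and clear of the holder, with the tray empty and everything else in place. I'll move over the tray.

Call:
{"name": "move_arm", "arguments": {"increments": [[0.5,-0.2,0,0,0,0],[1.8,-0.8,0,0,0,0],[4,-1.8,0,0,0,0],[6.5,-3,0,0,0,0],[9,-4.2,0,0,0,0],[12,-5.5,0,0,0,0],[15,-6.9,0,0,0,0],[17.5,-8.1,0,0,0,0],[19.5,-9,0,0,0,0],[21,-9.7,0,0,0,0],[22,-10.2,0,0,0,0],[22.5,-10.4,0,0,0,0],[22.5,-10.4,0,0,0,0],[22.5,-10.4,0,0,0,0]]}}

```text
clock: 22.35
eef_pos: [498.6, 260.7, 136.2]
tool_rot: [3.141, 0.001, 1.45]
force: [0.6, 0.2, -2.5]
width: 32.7
```

Call:
{"name": "move_arm", "arguments": {"increments": [[0,0,0.5,0,0,0],[0,0,1.5,0,0,0],[0,0,3,0,0,0],[0,0,4,0,0,0],[0,0,5,0,0,0],[0,0,5.5,0,0,0],[0,0,5.8,0,0,0],[0,0,6.0,0,0,0],[0,0,6.2,0,0,0],[0,0,6.4,0,0,0],[0,0,6.5,0,0,0],[0,0,6.5,0,0,0]]}}

```text
clock: 23.55
eef_pos: [498.4, 261.6, 71.3]
tool_rot: [3.141, 0.0, 1.451]
force: [0.4, 0.0, -2.3]
width: 32.0
```

Call:
{"name": "move_arm", "arguments": {"increments": [[0,0,0.1,0,0,0],[0,0,0.2,0,0,0],[0,0,0.25,0,0,0],[0,0,0.25,0,0,0]]}}

```text
clock: 23.95
eef_pos: [498.3, 261.6, 68.7]
tool_rot: [-3.142, 0.0, 1.451]
force: [0.5, -0.9, -1.7]
width: 32.3
```

Call:
{"name": "move_arm", "arguments": {"increments": [[0,0,0.05,0,0,0],[0,0,0.08,0,0,0],[0,0,0.08,0,0,0]]}}

```text
clock: 24.25
eef_pos: [498.4, 261.7, 68.0]
tool_rot: [3.142, 0.0, 1.451]
force: [-0.7, -0.0, -1.5]
width: 31.7
```

Call:
{"name": "move_arm", "arguments": {"increments": [[0,0,0.05,0,0,0],[0,0,0.05,0,0,0],[0,0,0.05,0,0,0]]}}

```text
clock: 24.55
eef_pos: [498.5, 261.7, 68.0]
tool_rot: [3.141, -0.0, 1.451]
force: [-1.0, -1.3, 4.3]
width: 32.4
```

Call:
{"name": "move_arm", "arguments": {"increments": [[0,0,0.05,0,0,0],[0,0,0.05,0,0,0],[0,0,0.05,0,0,0]]}}

```text
clock: 24.85
eef_pos: [498.5, 261.8, 67.9]
tool_rot: [3.141, -0.0, 1.451]
force: [-1.8, -0.7, 9.3]
width: 32.4
```

Seated on the tray floor. I'll ease off half a millimetre and open.

Call:
{"name": "move_arm", "arguments": {"increments": [[0,0,-0.06,0,0,0],[0,0,-0.06,0,0,0]]}}

```text
clock: 25.05
eef_pos: [498.5, 261.7, 67.9]
tool_rot: [3.141, -0.0, 1.451]
force: [-1.5, -1.5, 6.2]
width: 32.7
```

Call:
{"name": "move_arm", "arguments": {"increments": [[0,0,0,0,0,0],[0,0,0,0,0,0],[0,0,0,0,0,0],[0,0,0,0,0,0],[0,0,0,0,0,0],[0,0,0,0,0,0],[0,0,0,0,0,0],[0,0,0,0,0,0],[0,0,0,0,0,0],[0,0,0,0,0,0]], "grip": 1}}

```text
clock: 26.05
eef_pos: [498.4, 261.7, 67.6]
tool_rot: [3.142, -0.0, 1.451]
force: [0.3, -0.1, 0.6]
width: 85.6
```

Call:
{"name": "move_arm", "arguments": {"increments": [[0,0,-0.5,0,0,0],[0,0,-1.5,0,0,0],[0,0,-3,0,0,0],[0,0,-5,0,0,0],[0,0,-8,0,0,0],[0,0,-11,0,0,0],[0,0,-14,0,0,0],[2,0,-16,0,0,0],[4,0,-17,0,0,0],[6,0,-17,0,0,0],[7,0,-17,0,0,0],[7,0,-17,0,0,0],[7,0,-17,0,0,0]]}}

```text
clock: 27.35
eef_pos: [506.5, 330.0, 237.3]
tool_rot: [-3.141, 0.002, 1.451]
force: [0.4, -0.5, -0.3]
width: 85.3
```

```bash
python3 - <<'E'
from h import *
s,im=snap('side','s3');print(s['eef_pos'],s['force'])
snap('top','t3')
inside=[onz('side',(0,0),0)]
a=cv2.imread('pics/s3.png')[150:470,60:480];cv2.imwrite('pics/s3c.png',cv2.resize(a,None,fx=1.8,fy=1.8))
E
```

```text
[506.49513203 329.9904279  237.31779644] [ 0.38488838 -0.53059154 -0.32666197]
```

View pics/s3c.png

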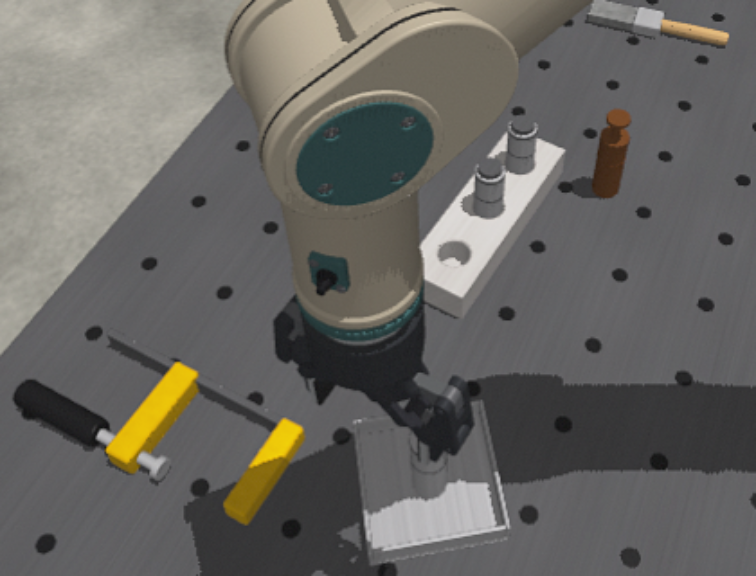

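View pics/t3.png

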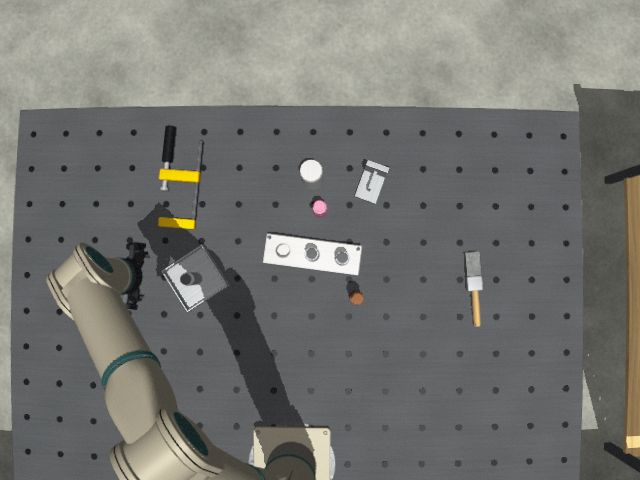

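The injector stands upright in the tray, seen at (190,279) from above. Its socket at (283,250) is empty, the two good ones at (312,253) and (342,257) are home in theirs, and the bystanders haven't moved.

```bash
python3 -c "
from h import *
print(ctrl.finish_job(), ctrl.read_state()['clock'])"
```

```text
the job is handed in; nothing more can be done
the job is handed in; nothing more can be done
```

The job is done and handed in at about 27.5 s of the 64 s allowed. The clogged injector was the one at about (575, 26) mm, and it now stands upright in the reject tray.

- **Good injectors:** The plungers at y ≈ −128 and −51 mm gave even readings of about 4–6 N and 2–3 N. The force zero drifted by about 1 N, so the second reads a little low. Both were pushed home to a solid stop at z = 111 mm, with the force reading at most 10.5 N.
- **Clogged injector:** Its resistance rose steadily from 4.5 N to 11.8 N, so I stopped there, slightly past the 10 N asked for. When I backed off, the plunger sprang back up.
- **Placing:** I gripped it by the barrel, lifted it out and lowered it onto the tray floor, where the contact force peaked at about 9 N.
- **Last checks:** The final side and top pictures show it upright in the tray, the two good ones in their sockets with plungers home, and the other things on the table not visibly moved. The gripper was open and clear of everything. No check failed or disagreed, but forces were only read at the end of each small step, so a brief peak between readings would not show.

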